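# Find and mark the tight spot on the test track

### The arm

A 6-joint arm with a two-finger parallel gripper is mounted at the origin on a cart in front of the work surface, level with it; the furniture and walls round the work are solid. World frame = base frame: x ahead of the robot, y to its left, z up, the work surface at z = 0. Lengths are in mm, angles in rad, forces in N, time in s.
With the tool pointing down it reaches from about 275 to 1000 mm from the base axis. Payload 8.4 kg.
Tool frame: the origin (TCP) lies midway between the tips of the shut fingers; the grasp point (between the pads) lies 19 mm behind it; z points along the fingers, x is the direction in which the jaws open and shut, and the axes are right-handed (so a half turn about z gives the same grasp; the last joint's range is limited). The gripper opens to 85 mm and grips with 20 to 120 N. Pads are 22 mm wide; open, the fingers measure 114 mm over their backs; the gripper's body (76 mm by 85 mm) begins 54 mm behind the grasp point. The pads swing forward as they close: fully open they stand 13 mm farther back than shut.
Start: joints at [1.151, 0.353, 1.633, -0, 1.155, -0.002], TCP at [253.593, 571.243, 231.281] pointing down, gripper open.
Joint ranges: [-2.63, 2.63], [-0.92, 2.1], [0.06, 2.66], [-1.3, 4.44], [0, 2.69], [-3.02, 3.02]. Speed limits (rad/s): [2.22, 2.22, 2.79, 3.14, 3.14, 3.14].

### API

Orientations are given as [roll, pitch, yaw] about the fixed x, y, z axes, in that order (R = Rz(yaw) Ry(pitch) Rx(roll)).
In Python, from rig import r, viewer, models gives the robot as it stands. The module is installed in compiled form; this text tells all that it offers.
- The arm moves only by the tool carry_out, never from a script. Its argument "targets" is a list of rows, each an object with "twist": the turn, a rotation vector about the tool's x, y, z in units of 90 degrees (1.0 is 90 degrees), a list of three; "delta_pos": the shift along the tool's x, y, z in units of 0.6 m (1.0 is 0.6 m), a list of three; "grip": the closure, from -1 (fully open) to 1 (shut), so that 0 is half open. A call has 1 to 5 rows; each row is the pose to reach, as a shift and turn from the pose commanded when the call began, along the tool's axes at that moment; what a row does not reach only later rows make up. A row lasts 1/12 s, in which the tool goes at most 41.7 mm and 7.16 degrees, less where a joint would pass 70% of its speed; a pose out of reach is approached as far as the arm can. A call with a number of a shift or a turn outside -1 to 1 is refused whole. A call with a gripper value outside its range is refused whole. The fingers move at their own pace and stop on an object; "newtons" is the grip in N (left out, the last holds). Time passes only in rows, so rows that repeat a pose let the fingers close. It gives the time, the measured TCP pose, the force and the opening at its end, in the units of the state.
- r.sense(): the state, without advancing time (a new reading comes with each control period).
- viewer.grab_frame(name): name is "side" or "top" or "wrist"; returns (picture, depth): 400x640x3 uint8, red, green, blue; 400x640 float32, mm along the optical axis (not along the pixel's ray), 0 where there is no reading.
- viewer.calibration(name): a dict with "mtx" (3x3 intrinsics, pixels), "extrinsics" (4x4, takes a point from camera to world coordinates). Camera axes: x right, y down, z forward; pixel columns grow to the right and rows downward; lengths in mm; the calibration is good to about 2 mm. A picture is of the moment at which its call begins: read the wrist's pose just before it. calibration takes no time and is no camera call; for the wrist camera it gives the pose at the moment of the call.
- r.sign_off(): hands the job in, once; it reports no verdict.
Trained networks look in the newest picture that a camera, given by its name, has taken for a name from the list of things; names that differ only in an ending like _2 or _b are one class to them, and where a whole thing is asked for, a point or a joint stands for the part that bears it (a point fixed in the world has none). Each returns a list of dicts, best first, with "confidence" (0 to 1); they miss things now and then, are a little off and sometimes report something else, mostly with a low value. They report only what shows in the picture. A call takes as long as a camera call.
- models.cut_out(query, camera): "pixels" (400x640 bool, what is visible of it) and "position" ([column, row] in pixels, amid what is visible of it).
The state is a dict: "clock": time; "qpos": joint angles; "qvel": joint speeds; "joint_efforts": joint torques, N m; "eef_pos": TCP position; "tcp_rot": TCP orientation; "contact_force": force on the tool from outside, world axes, zero at the start; "wrist_torque": the same for the moment, N m; "opening": opening from 0.0 (shut) to 1.0 (fully open).
Only numpy, scipy, OpenCV 4.12 (cv2) and the standard library are available. Lean on these libraries where they do the work, as an engineer would, in place of code of your own. Each camera call takes 0.05 s, during which the arm holds its last target. There are 200 camera calls.

### The job

Somewhere along the test track on the raised board the goods wagon binds: slide the wagon gently to the left along its track until it clearly jams, without forcing it on, and let go of it there. While it sits jammed, stand the pocket tape measure crosswise (its long way pointing at the track) in the middle of the metal strip beside the track, level with the wagon's leading left end, to mark the spot. Then draw the wagon back about 4 cm so that it is free again, leaving the tape measure standing as the mark and the other things where they are.

Things in the scene. Friction and masses are not known exactly. Their poses are not given: they have to be found in the camera images.
- test_board: Plywood board on feet, top 34 mm above the table. Origin on the table; y runs along the track (left as seen by the robot), x across it, away from the robot; top spans x -200 to +50, y -182 to +182 mm. Track (40 wide, 11 high) along x = +26 mm, buffer stops at its ends 60 mm above the table. Flat metal strip (50 wide, flush, 340 long) beside the track along x = -32 mm.
- wagon (a joint): How far (m) the wagon has been slid left (the board's +y), 0 to 0.2. It is captive: it only slides, and stays where left. It runs with about 2 N of drag; in the tight place the drag climbs about 0.7 N per mm. The place differs each time and cannot be seen; it catches the wagon after 0.07 to 0.145 m.
- wagon_mid (a point): Centre of the green covered goods wagon with grey roof on the track: 34 mm wide across the track (grasp it there), 129 mm long along it. This point is 72 mm above the table; the roof 93 mm, the lower edge of the body 55 mm. Axes as the board's.
- wagon_front (a point): Middle of the wagon's leading (left, +y) end, 64.5 mm ahead of its centre. Axes as the board's.
- pinch (a joint): How far (m) the hidden sprung wedge in the board is pressed aside by the wagon: 0 while it is free. From 0.0015 (a pull of 5 to 6 N in all) the wagon is clearly jammed and stays so when let go; 10 N is a good firm jam; above 0.0075 (about 20 N) it has been forced. Grows 0.27 mm per mm of wagon travel; drawing back takes up to about 6 N.
- tape_mid (a point): Centre (24 mm above its base) of the yellow pocket tape measure that stands on its base on the bare near part of the board: 28 mm wide along its x (grasp it across this), 64 mm long along its y, 48 mm high.
- pocket_tape: The same tape measure; origin at the centre of its underside. 0.14 kg.
- tape_roll: Bystander on the near part of the board: yellow roll of insulating tape lying flat, 65 mm across, 19 mm high, origin at the centre of its underside.
- spool_blue: Bystander on the near part of the board: spool of blue wire, 57 mm across, 52 mm high, origin at the centre of its underside.

How it is judged:
By the outcome, as a careful person would: the job done as asked, in the order asked, and still so for the second after the job is handed in, with the robot touching nothing.
It also fails if it takes over 67 s, if anything falls off the work surface, if the arm or the gripper's body presses on something with over 40 N, if the wrist force passes 120 N, or if a joint passes its speed limit or range.

## Working session

There is one attempt and no reset: what is moved stays moved. The work goes in short steps, Python scripts to look and compute and a tool call to move; the robot and the scene stay as the last step left them, time stands still between calls to the robot, and variables do not carry over. Pictures are saved under pics/ and viewed, about 8 in all and at most 12, crops included, and the job is handed in when it is done.

Besides the shell and the picture viewer there is one more tool, called after ">>>" as name(argument=value, ...) on one line, values as JSON. carry_out: Moves the arm, as the interface text tells. Shifts and turns lie within -1 to 1; 1 stands for 0.6 m of shift or 90 degrees of turn. Its arguments: {"type":"object","properties":{"targets":{"type":"array","items":{"type":"object","properties":{"twist":{"type":"array","items":{"type":"number","minimum":-1,"maximum":1}},"delta_pos":{"type":"array","items":{"type":"number","minimum":-1,"maximum":1}},"grip":{"type":"number"}}}},"newtons":{"type":"number"}},"required":["targets"]}

```bash
mkdir -p pics
cat > h.py <<'E'
import numpy as np, cv2
from rig import r, viewer, models
def cloud(cam,d):
    c=viewer.calibration(cam);K=np.array(c["mtx"]);T=np.array(c["extrinsics"])
    v,u=np.mgrid[:400,:640]
    P=np.stack([(u-K[0,2])/K[0,0]*d,(v-K[1,2])/K[1,1]*d,d],-1)
    return P@T[:3,:3].T+T[:3,3]
def save(n,im): cv2.imwrite(f"pics/{n}.png",im[...,::-1])
E
python3 - <<'E'
from h import *
print(r.sense())
ims=[]
for cam in ["top","side"]:
    im,d=viewer.grab_frame(cam);W=cloud(cam,d);save(cam+"0",im)
    print(cam,np.array(viewer.calibration(cam)["extrinsics"]).round(2).tolist())
    for q in ["test_board","wagon_mid","tape_mid","tape_roll","spool_blue"]:
        for o in models.cut_out(q,cam)[:2]:
            m=o["pixels"]&(d>0);P=W[m]
            if len(P)<5: continue
            top=P[P[:,2]>np.percentile(P[:,2],95)-4]
            rc=cv2.minAreaRect(top[:,:2].astype(np.float32))
            print(cam,q,round(o["confidence"],2),o["position"],m.sum(),"zmax",np.percentile(P[:,2],95).round(1),"med",np.median(P,0).round(1),"rect",np.round(rc[0],1),np.round(rc[1],1),round(rc[2],1))
E
```

```text
{'clock': 0.0, 'qpos': array([ 1.15057461e+00,  3.53657339e-01,  1.63411760e+00, -1.96555753e-05,
        1.15521085e+00, -2.39863254e-03]), 'qvel': array([-1.01171264e-03, -4.29380532e-05, -3.34897124e-04, -5.59707388e-05,
       -1.33136163e-04,  1.21366923e-03]), 'joint_efforts': array([ 6.53367060e-04, -6.05246472e+01, -3.42065620e+01,  1.43457351e-04,
        9.15819575e-03,  3.80332301e-05]), 'eef_pos': array([253.42019917, 570.8021717 , 230.56301971]), 'tcp_rot': array([3.14157802e+00, 1.39317306e-03, 1.15298118e+00]), 'contact_force': array([-0.01471265, -1.37773579, -0.44224588]), 'wrist_torque': array([ 0.01067208, -0.00949805,  0.02553932]), 'opening': 1.0029490914919108}
top [[0.0, -1.0, 0.07, 495.32], [-1.0, 0.0, 0.02, -30.68], [-0.02, -0.07, -1.0, 907.63], [0.0, 0.0, 0.0, 1.0]]
top test_board 0.76 [343.5, 206.6] 18767 zmax 73.5 med [556.5 -55.8  37. ] rect [ 588.8 -155.5] [108.3 143.6] 87.7
top wagon_mid 0.79 [394.3, 162.0] 1077 zmax 96.8 med [ 642.2 -157.3   94.1] rect [ 643.9 -157.5] [108.1  32.8] 87.4
top tape_mid 0.77 [342.9, 242.2] 406 zmax 85.3 med [478.7 -58.1  8
[... 452 characters left out ...]
6.6 -180.6] [54.5 53.7] 89.9
side [[-1.0, -0.01, 0.02, 542.73], [-0.02, 0.5, -0.87, 704.8], [-0.01, -0.87, -0.5, 498.3], [0.0, 0.0, 0.0, 1.0]]
side test_board 0.78 [309.1, 221.1] 8422 zmax 61.8 med [566.4   0.8  35.1] rect [639.7 -50.7] [276.9 261.5] 42.7
side wagon_mid 0.6 [277.9, 173.3] 385 zmax 94.3 med [ 640.8 -126.8   91.3] rect [ 642.4 -157.3] [109.5  30. ] 87.9
side tape_mid 0.73 [349.9, 197.6] 357 zmax 82.2 med [479.6 -41.1  66.3] rect [478.  -59.9] [25.4 36.6] 8.3
side tape_roll 0.72 [337.6, 228.8] 571 zmax 54.6 med [500.4  70.2  50. ] rect [499.7  63. ] [62.6 62.5] 1.7
side spool_blue 0.58 [340.8, 178.3] 419 zmax 80.5 med [ 486.8 -166.4   65.1] rect [ 485.5 -179.8] [52.4 50.2] 87.9
```

Run:
```python
from h import *
a=cv2.imread("pics/top0.png")[110:300,200:450]
cv2.imwrite("pics/topc.png",cv2.resize(a,(780,593),interpolation=cv2.INTER_CUBIC))
for cam in ["top","side"]:
    im,d=viewer.grab_frame(cam);W=cloud(cam,d)
    # track rail level
    for nm,lo,hi,x0,x1 in [("track",40,52,590,700),("stops",62,75,590,700),("roof",86,100,590,700),("board",30,40,380,720)]:
        m=(d>0)&(W[...,2]>lo)&(W[...,2]<hi)&(W[...,0]>x0)&(W[...,0]<x1)&(abs(W[...,1]+45)<240)
        P=W[m]
        if len(P)<20: continue
        rc=cv2.minAreaRect(P[:,:2].astype(np.float32))
        print(cam,nm,len(P),P.min(0).round(),P.max(0).round(),np.round(rc[0],1),np.round(rc[1],1),round(rc[2],2), np.median(P[:,2]).round(1))
        if nm in("track","roof"):
            c=np.polyfit(P[:,1],P[:,0],1);print("  slope x/y",c)
        if nm=="stops":
            for s in (-1,1):
                Q=P[(P[:,1]+45)*s>0]; print("   ",len(Q),Q.mean(0).round(1) if len(Q) else "")
```

```text
top track 2055 [ 590. -285.   40.] [674. 119.  52.] [632.1 -83. ] [403.6  83.9] 89.9 44.1
  slope x/y [4.77758717e-02 6.48306791e+02]
top stops 119 [ 623. -241.   62.] [674. 118.  75.] [648.1 -61.1] [358.9  37.4] 87.79 64.4
    90 [ 636.1 -165.3   66.4]
    29 [657.  115.5  63.4]
top roof 909 [ 626. -212.   87.] [ 661. -104.   99.] [ 644.2 -157.7] [108.5  33.8] 87.69 94.4
  slope x/y [4.07820309e-02 6.49879248e+02]
top board 15938 [ 416. -284.   30.] [720. 129.  40.] [572.5 -77.6] [407.6 302.7] 87.84 36.5
side track 844 [ 624. -240.   40.] [670. 119.  52.] [646.6 -60.8] [359.6  35.7] 87.73 42.8
  slope x/y [6.22761669e-02 6.48457947e+02]
side stops 80 [ 627. -191.   62.] [660. -98.  75.] [ 632.  -140.9] [96.2 28.9] 67.68 68.4
    80 [ 641.1 -118.8   68.2]
    0 
side roof 265 [ 625. -214.   86.] [ 662. -101.   95.] [ 643.3 -157.4] [112.   32.9] 87.81 92.7
  slope x/y [4.48993963e-02 6.49186699e+02]
side board 6945 [ 416. -246.   30.] [720. 130.  40.] [572.6 -59.7] [369.8 302.9] 87.94 34.9
```

View pics/topc.png

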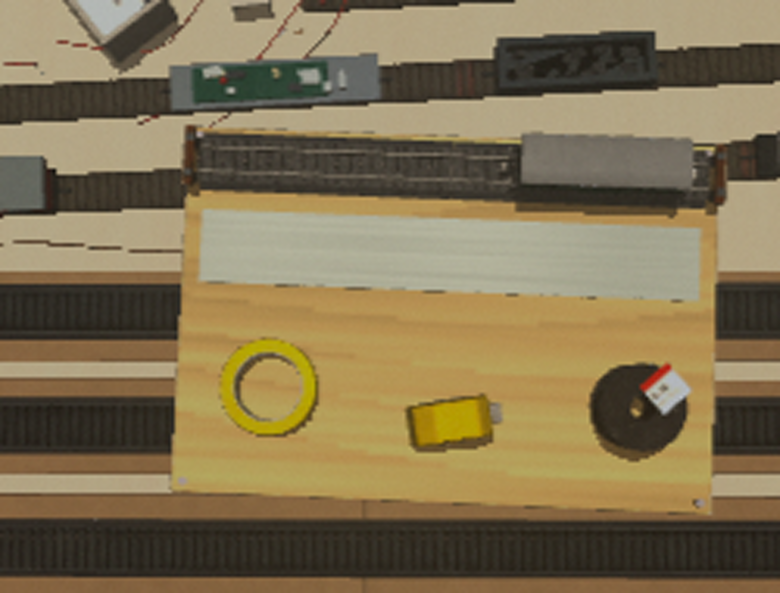

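The top view shows the board turned by about -2.3°. The wagon's grey roof is at the right of the track (crop 521–692, 135–190), and the yellow tape measure is at about (450, 422) with its tongue to the right. The tape roll is at (268, 387) and the spool at (640, 405). Other rolling stock stands behind the board, so I'll check its clearance before moving.

```bash
cat >> h.py <<'E'
def rot(y): return np.array([[np.cos(y),np.sin(y),0],[np.sin(y),-np.cos(y),0],[0,0,-1.]])  # tool axes as columns
def plan(goal,yaw,n=""):
    s=r.sense();p=s["eef_pos"]
    from scipy.spatial.transform import Rotation as R
    R0=R.from_euler("xyz",s["tcp_rot"]).as_matrix()
    d=R0.T@(np.array(goal)-p)/600; tw=R.from_matrix(R0.T@rot(yaw)).as_rotvec()/(np.pi/2)
    print(n,"t",round(s["clock"],2),"dpos",d.round(4).tolist(),"twist",tw.round(4).tolist())
BY=-0.04
def st():
    s=r.sense();print("t",round(s["clock"],2),s["eef_pos"].round(1),s["tcp_rot"].round(4),"F",s["contact_force"].round(1),"T",s["wrist_torque"].round(2),"op",round(s["opening"],3))
E
python3 - <<'E'
from h import *
im,d=viewer.grab_frame("top");W=cloud("top",d)
g=lambda x0,x1,y0,y1:(d>0)&(W[...,0]>x0)&(W[...,0]<x1)&(W[...,1]>y0)&(W[...,1]<y1)
for x in range(660,760,8): print(x,[round(float(W[...,2][g(x,x+8,y,y+30)].max()),0) if g(x,x+8,y,y+30).any() else None for y in range(-240,120,30)])
m=g(240,700,-250,420)&(W[...,2]<400); print("max h",W[m][:,2].max(),W[m][W[m][:,2].argmax()])
plan([643,-157,231],BY)
E
```

```text
660 [63.0, None, 92.0, 95.0, 94.0, 47.0, 48.0, 48.0, 47.0, 48.0, 50.0, 64.0]
668 [9.0, None, None, None, 38.0, 40.0, 39.0, 40.0, 42.0, 44.0, 46.0, 65.0]
676 [4.0, 6.0, 5.0, 5.0, 6.0, 6.0, 5.0, 7.0, 6.0, 6.0, 38.0, 39.0]
684 [7.0, 6.0, 5.0, 5.0, 7.0, 8.0, 5.0, 6.0, 7.0, 6.0, 6.0, 7.0]
692 [5.0, 5.0, 6.0, 5.0, 5.0, 5.0, 6.0, 24.0, 29.0, 30.0, 31.0, 33.0]
700 [6.0, 40.0, 48.0, 48.0, 47.0, 10.0, 11.0, 31.0, 35.0, 33.0, 33.0, 34.0]
708 [11.0, 48.0, 49.0, 48.0, 48.0, 9.0, 10.0, 29.0, 37.0, 37.0, 36.0, 38.0]
716 [10.0, 48.0, 41.0, 38.0, 47.0, 22.0, 11.0, 32.0, 35.0, 37.0, 36.0, 37.0]
724 [10.0, 48.0, 39.0, 40.0, 48.0, 12.0, 9.0, 30.0, 32.0, 32.0, 32.0, 30.0]
732 [10.0, 48.0, 48.0, 48.0, 49.0, 8.0, 6.0, 26.0, 6.0, 31.0, 23.0, 6.0]
740 [9.0, 47.0, 47.0, 41.0, 2.0, 6.0, 6.0, 6.0, 35.0, 27.0, 25.0, 6.0]
748 [5.0, 5.0, 5.0, 6.0, 7.0, 5.0, 6.0, 6.0, 37.0, 31.0, 6.0, 52.0]
756 [6.0, 4.0, 6.0, 6.0, 7.0, 7.0, 6.0, 7.0, 42.0, 39.0, 5.0, 55.0]
max h 100.05660952003188 [ 639.26100195 -119.28911551  100.05660952]
 t 0.75 dpos [-0.846, 1.0857, 0.0005] twist [-0.0, -0.0, 0.7595]
```

>>> carry_out(targets=[{"delta_pos": [-0.21,0.27,0],"twist": [0,0,0],"grip": -1},{"delta_pos": [-0.21,0.27,0],"twist": [0,0,0],"grip": -1},{"delta_pos": [-0.21,0.27,0],"twist": [0,0,0],"grip": -1},{"delta_pos": [-0.21,0.27,0],"twist": [0,0,0],"grip": -1},{"delta_pos": [-0.21,0.27,0],"twist": [0,0,0],"grip": -1}], newtons=40)

```text
clock: 1.17
eef_pos: [351.1, 388.4, 231.4]
tcp_rot: [3.141, -0.0, 1.153]
contact_force: [0.5, 0.1, -0.8]
opening: 1.0
```

>>> carry_out(targets=[{"delta_pos": [-0.21,0.27,0],"twist": [0,0,0],"grip": -1},{"delta_pos": [-0.21,0.27,0],"twist": [0,0,0],"grip": -1},{"delta_pos": [-0.21,0.27,0],"twist": [0,0,0],"grip": -1},{"delta_pos": [-0.21,0.27,0],"twist": [0,0,0],"grip": -1},{"delta_pos": [-0.21,0.27,0],"twist": [0,0,0],"grip": -1}])

```text
clock: 1.58
eef_pos: [448.2, 207.4, 231.6]
tcp_rot: [3.141, -0.0, 1.153]
contact_force: [0.9, 0.5, -0.3]
opening: 0.999
```

>>> carry_out(targets=[{"delta_pos": [-0.21,0.27,0],"twist": [0,0,0.38],"grip": -1},{"delta_pos": [-0.21,0.27,0],"twist": [0,0,0.38],"grip": -1},{"delta_pos": [-0.21,0.27,0],"twist": [0,0,0.38],"grip": -1},{"delta_pos": [-0.21,0.27,0],"twist": [0,0,0.38],"grip": -1},{"delta_pos": [-0.21,0.27,0],"twist": [0,0,0.38],"grip": -1}])

```text
clock: 2.0
eef_pos: [545.3, 26.2, 231.6]
tcp_rot: [3.141, -0.001, 0.549]
contact_force: [1.2, 0.2, -0.3]
opening: 1.002
```

Run:
```python
from h import *
st();plan([643,-157,231],BY)
```

```text
t 2.0 [545.3  26.2 231.6] [ 3.1411e+00 -6.0000e-04  5.4920e-01] F [ 1.2  0.2 -0.3] T [ 0.03 -0.09  0.04] op 1.002
 t 2.0 dpos [-0.0205, 0.3455, 0.0011] twist [0.0002, -0.0005, 0.3751]
```

>>> carry_out(targets=[{"delta_pos": [-0.0205,0.3455,0],"twist": [0,0,0.375],"grip": -1},{"delta_pos": [-0.0205,0.3455,0],"twist": [0,0,0.375],"grip": -1},{"delta_pos": [-0.0205,0.3455,0],"twist": [0,0,0.375],"grip": -1},{"delta_pos": [-0.0205,0.3455,0],"twist": [0,0,0.375],"grip": -1},{"delta_pos": [-0.0205,0.3455,0],"twist": [0,0,0.375],"grip": -1}])

```text
clock: 2.42
eef_pos: [644.1, -156.2, 231.3]
tcp_rot: [3.142, -0.0, -0.04]
contact_force: [0.9, 0.7, 0.9]
opening: 0.998
```

Run:
```python
from h import *
st()
im,d=viewer.grab_frame("wrist");W=cloud("wrist",d);save("w1",im)
st();print(np.array(viewer.calibration("wrist")["extrinsics"]).round(2).tolist())
for o in models.cut_out("wagon_mid","wrist")[:2]:
    P=W[o["pixels"]&(d>0)];print(o["confidence"],o["position"],len(P),P.min(0).round(1),P.max(0).round(1))
    for lo in (86,50):
        Q=P[P[:,2]>lo];rc=cv2.minAreaRect(Q[:,:2].astype(np.float32));print(lo,np.round(rc[0],1),np.round(rc[1],1),round(rc[2],2))
m=(d>0)&(abs(W[...,2]-45)<5)&(W[...,0]>615)&(W[...,0]<680);P=W[m];print("track",len(P),P.min(0),P.max(0),cv2.minAreaRect(P[:,:2].astype(np.float32)))
```

```text
t 2.42 [ 644.1 -156.2  231.3] [ 3.1416e+00 -2.0000e-04 -3.9900e-02] F [0.9 0.7 0.9] T [-0.01  0.04 -0.05] op 0.998
t 2.47 [ 647.3 -162.4  231.4] [ 3.1378 -0.0036 -0.0467] F [ 1.3 -3.1  0.9] T [-0.1   0.02 -0.02] op 1.002
[[1.0, -0.04, -0.01, 648.27], [-0.05, -0.96, -0.26, -96.53], [0.0, 0.26, -0.96, 372.88], [0.0, 0.0, 0.0, 1.0]]
0.83 [328.4, 181.5] 4245 [ 628.  -244.5   39.6] [ 665.1 -103.2   95. ]
86 [ 646.9 -167.1] [109.2  33.4] 87.07
50 [ 647.1 -162.5] [118.6  33.5] 87.62
track 3935 [ 628.98685171 -362.47562753   40.00035629] [679.23827418   4.33333703  49.93503882] ((651.1922607421875, -179.01097106933594), (47.47705841064453, 366.8548889160156), 1.3644537925720215)
```

View pics/w1.png

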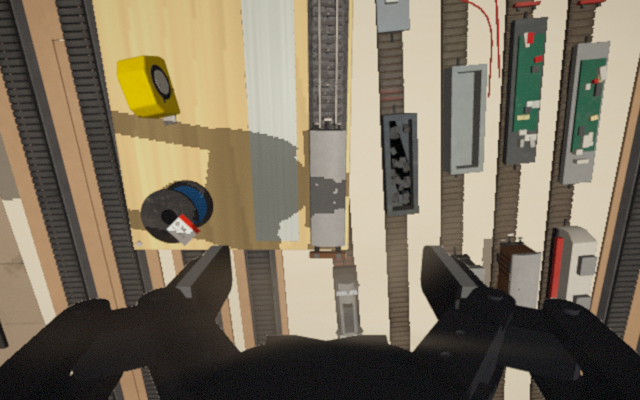

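The wrist view shows the wagon roof at (328, 185) on the track, with nothing between the fingers and it. The arm was still settling when I took the picture, so I'll remeasure with the pose read first.

```bash
cat >> h.py <<'E'
def wlook(n=None):
    c=viewer.calibration("wrist");im,d=viewer.grab_frame("wrist")
    K=np.array(c["mtx"]);T=np.array(c["extrinsics"]);v,u=np.mgrid[:400,:640]
    P=np.stack([(u-K[0,2])/K[0,0]*d,(v-K[1,2])/K[1,1]*d,d],-1)
    if n: save(n,im)
    return im,d,P@T[:3,:3].T+T[:3,3]
def rect(Q):
    a=cv2.minAreaRect(Q[:,:2].astype(np.float32));return np.round(a[0],1),np.round(a[1],1),round(a[2],2)
E
python3 - <<'E'
from h import *
for i in range(3): viewer.grab_frame("wrist")
st()
im,d,W=wlook();st()
def sel(x0,x1,y0,y1,z0,z1): 
    return W[(d>0)&(W[...,0]>x0)&(W[...,0]<x1)&(W[...,1]>y0)&(W[...,1]<y1)&(W[...,2]>z0)&(W[...,2]<z1)]
P=sel(615,675,-245,-60,86,102);print("roof",len(P),rect(P),np.median(P[:,2]))
P=sel(610,680,-225,-80,52,102);print("body",len(P),rect(P),P[:,1].min(),P[:,1].max())
P=sel(440,520,-110,0,72,95);print("tape top",len(P),rect(P),np.median(P[:,2]))
P=sel(440,520,-115,0,42,95);print("tape all",len(P),rect(P))
o=models.cut_out("tape_mid","wrist")
for e in o[:1]:
    Q=W[e["pixels"]&(d>0)];print("tape seg",e["confidence"],rect(Q[Q[:,2]>42]),Q.min(0),Q.max(0))
plan([643.5,-157.5,130],BY);plan([643.5,-157.5,58],BY)
E
```

```text
t 2.67 [ 643.  -153.9  230.9] [-3.141e+00  9.000e-04 -3.290e-02] F [-0.1  0.2  0.7] T [-0.01  0.01 -0.  ] op 0.996
t 2.72 [ 642.8 -153.3  231. ] [-3.1411e+00  9.0000e-04 -3.2000e-02] F [-0.2  0.2 -0.6] T [ 0.06  0.02 -0.08] op 0.999
roof 4129 (array([ 643.6, -160.4]), array([109.7,  33.1]), 87.48) 91.50688600571863
body 4263 (array([ 643.8, -155.6]), array([119.5,  33.1]), 87.48) -215.3176529325384 -95.79807065441643
tape top 1776 (array([478.2, -61.1]), array([27.2, 49. ]), 8.49) 79.19733365248322
tape all 2829 (array([478.4, -60.6]), array([27.8, 55. ]), 8.58)
tape seg 0.93 (array([478.5, -61. ]), array([27.8, 54.1]), 8.58) [435.0584703  -96.1078623   31.83738642] [494.77741317 -27.70937812  82.60536635]
 t 2.77 dpos [0.0014, 0.0077, 0.1687] twist [-0.0002, 0.0004, 0.0054]
 t 2.77 dpos [0.0014, 0.0077, 0.2887] twist [-0.0002, 0.0004, 0.0054]
```

>>> carry_out(targets=[{"delta_pos": [0,0,0.06],"twist": [0,0,0],"grip": -0.6},{"delta_pos": [0,0,0.11],"twist": [0,0,0],"grip": -0.4},{"delta_pos": [0,0,0.15],"twist": [0,0,0],"grip": -0.4},{"delta_pos": [0,0,0.168],"twist": [0,0,0],"grip": -0.4},{"delta_pos": [0,0,0.168],"twist": [0,0,0],"grip": -0.4}])

```text
clock: 3.18
eef_pos: [641.5, -152.5, 128.1]
tcp_rot: [-3.141, 0.004, -0.031]
contact_force: [-0.4, 0.3, 0.7]
opening: 0.7
```

Run:
```python
from h import *
for i in range(3): st();viewer.grab_frame("wrist")
im,d,W=wlook("w2");st()
P=W[(d>0)&(W[...,0]>610)&(W[...,0]<675)&(W[...,1]>-240)&(W[...,1]<-70)&(W[...,2]>84)&(W[...,2]<102)]
print("roof",rect(P),np.median(P[:,2]))
plan([643.6,-158.5,58],BY)
```

```text
t 3.18 [ 641.5 -152.5  128.1] [-3.1406  0.0045 -0.0312] F [-0.4  0.3  0.7] T [-0.    0.03  0.  ] op 0.7
t 3.23 [ 642.8 -153.   130.1] [-3.1412e+00  1.7000e-03 -3.1700e-02] F [-0.5  0.4  0.2] T [-0.01 -0.05 -0.01] op 0.698
t 3.28 [ 643.9 -153.4  131.5] [ 3.1415e+00 -8.0000e-04 -3.1900e-02] F [ 0.6  0.4 -1.2] T [ 0.02 -0.01  0.  ] op 0.7
t 3.38 [ 644.6 -153.9  132.5] [ 3.141e+00 -2.900e-03 -3.240e-02] F [ 0.8 -0.5  0.1] T [-0.01 -0.03  0.  ] op 0.699
roof (array([ 643.6, -160.2]), array([109.9,  33.6]), 87.47) 91.53036365340282
 t 3.38 dpos [-0.0018, 0.0076, 0.1242] twist [0.0004, -0.0018, 0.0048]
```

>>> carry_out(targets=[{"delta_pos": [0,0.0076,0.035],"twist": [0,0,0.007],"grip": -0.4},{"delta_pos": [0,0.0076,0.07],"twist": [0,0,0.007],"grip": -0.4},{"delta_pos": [0,0.0076,0.1],"twist": [0,0,0.007],"grip": -0.4},{"delta_pos": [0,0.0076,0.12],"twist": [0,0,0.007],"grip": -0.4},{"delta_pos": [0,0.0076,0.12],"twist": [0,0,0.007],"grip": -0.4}])

```text
clock: 3.8
eef_pos: [642.4, -158.3, 57.2]
tcp_rot: [-3.141, 0.002, -0.044]
contact_force: [-1.0, -0.4, 0.2]
opening: 0.697
```

>>> carry_out(targets=[{"delta_pos": [0,0,0],"twist": [0,0,0],"grip": -0.4},{"delta_pos": [0,0,0],"twist": [0,0,0],"grip": -0.4},{"delta_pos": [0,0,0],"twist": [0,0,0],"grip": -0.4},{"delta_pos": [0,0,0],"twist": [0,0,0],"grip": -0.4}])

```text
clock: 4.13
eef_pos: [644.1, -158.8, 59.8]
tcp_rot: [3.141, -0.002, -0.044]
contact_force: [-0.6, 0.0, 0.3]
opening: 0.7
```

Run:
```python
from h import *
st();plan([643.6,-158.5,58],-.042)
```

```text
t 4.13 [ 644.1 -158.8   59.8] [ 3.1412e+00 -1.9000e-03 -4.3900e-02] F [-0.6  0.   0.3] T [ 0.02 -0.    0.02] op 0.7
 t 4.13 dpos [-0.0008, -0.0004, 0.003] twist [0.0003, -0.0012, -0.0012]
```

>>> carry_out(targets=[{"delta_pos": [0,0,0],"twist": [0,0,0],"grip": 0},{"delta_pos": [0,0,0],"twist": [0,0,0],"grip": 0.6},{"delta_pos": [0,0,0],"twist": [0,0,0],"grip": 0.6},{"delta_pos": [0,0,0],"twist": [0,0,0],"grip": 0.6},{"delta_pos": [0,0,0],"twist": [0,0,0],"grip": 0.6}], newtons=35)

```text
clock: 4.55
eef_pos: [645.4, -158.8, 59.6]
tcp_rot: [3.141, -0.004, -0.044]
contact_force: [5.9, 0.5, 2.0]
opening: 0.382
```

Run:
```python
from h import *
viewer.grab_frame("side");st()
```

```text
t 4.6 [ 645.4 -158.8   59.6] [ 3.141  -0.0042 -0.0437] F [6.  0.5 1.1] T [ 0.11 -0.41  0.09] op 0.378
```

>>> carry_out(targets=[{"delta_pos": [0.002,-0.02,0],"twist": [0,0,0],"grip": 0.6},{"delta_pos": [0.0025,-0.045,0],"twist": [0,0,0],"grip": 0.6},{"delta_pos": [0.0025,-0.07,0],"twist": [0,0,0],"grip": 0.6},{"delta_pos": [0.0025,-0.085,0],"twist": [0,0,0],"grip": 0.6},{"delta_pos": [0.0025,-0.09,0],"twist": [0,0,0],"grip": 0.6}])

```text
clock: 5.02
eef_pos: [647.7, -103.7, 59.6]
tcp_rot: [3.141, -0.001, -0.043]
contact_force: [-1.7, -1.3, 6.7]
opening: 0.379
```

>>> carry_out(targets=[{"delta_pos": [0,0,0],"twist": [0,0,0],"grip": 0.6},{"delta_pos": [0,-0.003,0],"twist": [0,0,0],"grip": 0.6},{"delta_pos": [0,-0.006,0],"twist": [0,0,0],"grip": 0.6},{"delta_pos": [0,-0.009,0],"twist": [0,0,0],"grip": 0.6},{"delta_pos": [0,-0.012,0],"twist": [0,0,0],"grip": 0.6}])

```text
clock: 5.43
eef_pos: [648.0, -97.8, 59.5]
tcp_rot: [3.141, -0.001, -0.044]
contact_force: [-0.7, -2.6, 6.6]
opening: 0.38
```

Run:
```python
from h import *
st()
```

```text
t 5.43 [648.  -97.8  59.5] [ 3.1409e+00 -1.2000e-03 -4.3600e-02] F [-0.7 -2.6  6.6] T [-0.28  0.34  0.06] op 0.38
```

>>> carry_out(targets=[{"delta_pos": [0,-0.003,0],"twist": [0,0,0],"grip": 0.6},{"delta_pos": [0,-0.006,0],"twist": [0,0,0],"grip": 0.6},{"delta_pos": [0,-0.009,0],"twist": [0,0,0],"grip": 0.6},{"delta_pos": [0,-0.012,0],"twist": [0,0,0],"grip": 0.6},{"delta_pos": [0,-0.012,0],"twist": [0,0,0],"grip": 0.6}])

```text
clock: 5.85
eef_pos: [648.3, -90.3, 59.5]
tcp_rot: [3.141, -0.001, -0.044]
contact_force: [-0.9, -1.0, 7.2]
opening: 0.381
```

>>> carry_out(targets=[{"delta_pos": [0,-0.003,0],"twist": [0,0,0],"grip": 0.6},{"delta_pos": [0,-0.006,0],"twist": [0,0,0],"grip": 0.6},{"delta_pos": [0,-0.009,0],"twist": [0,0,0],"grip": 0.6},{"delta_pos": [0,-0.012,0],"twist": [0,0,0],"grip": 0.6},{"delta_pos": [0,-0.012,0],"twist": [0,0,0],"grip": 0.6}])

```text
clock: 6.27
eef_pos: [648.6, -83.1, 59.5]
tcp_rot: [3.141, -0.001, -0.044]
contact_force: [-0.0, 0.1, 5.8]
opening: 0.381
```

>>> carry_out(targets=[{"delta_pos": [0,-0.003,0],"twist": [0,0,0],"grip": 0.6},{"delta_pos": [0,-0.006,0],"twist": [0,0,0],"grip": 0.6},{"delta_pos": [0,-0.009,0],"twist": [0,0,0],"grip": 0.6},{"delta_pos": [0,-0.012,0],"twist": [0,0,0],"grip": 0.6}])

```text
clock: 6.6
eef_pos: [648.9, -76.2, 59.5]
tcp_rot: [3.141, -0.001, -0.044]
contact_force: [-0.6, -2.4, 6.8]
opening: 0.38
```

>>> carry_out(targets=[{"delta_pos": [0,-0.003,0],"twist": [0,0,0],"grip": 0.6},{"delta_pos": [0,-0.006,0],"twist": [0,0,0],"grip": 0.6},{"delta_pos": [0,-0.009,0],"twist": [0,0,0],"grip": 0.6},{"delta_pos": [0,-0.012,0],"twist": [0,0,0],"grip": 0.6}])

```text
clock: 6.93
eef_pos: [649.2, -69.0, 59.5]
tcp_rot: [3.141, -0.001, -0.044]
contact_force: [-1.3, -1.1, 8.1]
opening: 0.38
```

>>> carry_out(targets=[{"delta_pos": [0,-0.003,0],"twist": [0,0,0],"grip": 0.6},{"delta_pos": [0,-0.006,0],"twist": [0,0,0],"grip": 0.6},{"delta_pos": [0,-0.009,0],"twist": [0,0,0],"grip": 0.6},{"delta_pos": [0,-0.012,0],"twist": [0,0,0],"grip": 0.6}])

```text
clock: 7.27
eef_pos: [649.5, -61.8, 59.5]
tcp_rot: [3.141, -0.001, -0.044]
contact_force: [-1.4, -2.1, 7.3]
opening: 0.381
```

>>> carry_out(targets=[{"delta_pos": [0,-0.003,0],"twist": [0,0,0],"grip": 0.6},{"delta_pos": [0,-0.006,0],"twist": [0,0,0],"grip": 0.6},{"delta_pos": [0,-0.009,0],"twist": [0,0,0],"grip": 0.6}])

```text
clock: 7.52
eef_pos: [649.7, -56.4, 59.5]
tcp_rot: [3.141, -0.001, -0.044]
contact_force: [-0.5, -2.5, 8.0]
opening: 0.377
```

Run:
```python
from h import *
st()
```

```text
t 7.52 [649.7 -56.4  59.5] [ 3.141e+00 -1.000e-03 -4.370e-02] F [-0.5 -2.5  8. ] T [-0.28  0.42  0.07] op 0.377
```

>>> carry_out(targets=[{"delta_pos": [0,-0.003,0],"twist": [0,0,0],"grip": 0.6},{"delta_pos": [0,-0.006,0],"twist": [0,0,0],"grip": 0.6},{"delta_pos": [0,-0.009,0],"twist": [0,0,0],"grip": 0.6},{"delta_pos": [0,-0.012,0],"twist": [0,0,0],"grip": 0.6}])

```text
clock: 7.85
eef_pos: [650.0, -49.2, 59.5]
tcp_rot: [3.141, -0.001, -0.044]
contact_force: [-2.0, -1.8, 8.2]
opening: 0.381
```

>>> carry_out(targets=[{"delta_pos": [0,-0.003,0],"twist": [0,0,0],"grip": 0.6},{"delta_pos": [0,-0.006,0],"twist": [0,0,0],"grip": 0.6},{"delta_pos": [0,-0.009,0],"twist": [0,0,0],"grip": 0.6}])

```text
clock: 8.1
eef_pos: [650.2, -43.8, 59.5]
tcp_rot: [3.141, -0.001, -0.044]
contact_force: [-2.2, -2.1, 7.3]
opening: 0.377
```

>>> carry_out(targets=[{"delta_pos": [0,-0.003,0],"twist": [0,0,0],"grip": 0.6},{"delta_pos": [0,-0.006,0],"twist": [0,0,0],"grip": 0.6},{"delta_pos": [0,-0.009,0],"twist": [0,0,0],"grip": 0.6},{"delta_pos": [0,-0.012,0],"twist": [0,0,0],"grip": 0.6}])

```text
clock: 8.43
eef_pos: [650.6, -36.6, 59.6]
tcp_rot: [3.141, -0.001, -0.044]
contact_force: [-1.4, -1.0, 7.2]
opening: 0.382
```

>>> carry_out(targets=[{"delta_pos": [0,-0.003,0],"twist": [0,0,0],"grip": 0.6},{"delta_pos": [0,-0.006,0],"twist": [0,0,0],"grip": 0.6},{"delta_pos": [0,-0.009,0],"twist": [0,0,0],"grip": 0.6}])

```text
clock: 8.68
eef_pos: [650.8, -31.2, 59.6]
tcp_rot: [3.141, -0.001, -0.044]
contact_force: [-0.5, -1.6, 7.2]
opening: 0.383
```

>>> carry_out(targets=[{"delta_pos": [0,-0.003,0],"twist": [0,0,0],"grip": 0.6},{"delta_pos": [0,-0.006,0],"twist": [0,0,0],"grip": 0.6},{"delta_pos": [0,-0.009,0],"twist": [0,0,0],"grip": 0.6},{"delta_pos": [0,-0.012,0],"twist": [0,0,0],"grip": 0.6}])

```text
clock: 9.02
eef_pos: [651.0, -24.6, 59.6]
tcp_rot: [3.14, -0.001, -0.043]
contact_force: [-1.3, -6.7, 9.2]
opening: 0.378
```

>>> carry_out(targets=[{"delta_pos": [0,-0.003,0],"twist": [0,0,0],"grip": 0.6},{"delta_pos": [0,-0.006,0],"twist": [0,0,0],"grip": 0.6}])

```text
clock: 9.18
eef_pos: [651.2, -21.5, 59.5]
tcp_rot: [3.139, -0.001, -0.043]
contact_force: [-2.5, -9.2, 7.1]
opening: 0.38
```

Run:
```python
from h import *
im,d=viewer.grab_frame("side");W=cloud("side",d);st()
P=W[(d>0)&(W[...,0]>610)&(W[...,0]<690)&(W[...,1]>-240)&(W[...,1]<120)&(W[...,2]>86)&(W[...,2]<97)]
print(rect(P),np.percentile(P[:,1],[0,2,50,98,100]))
```

```text
t 9.23 [651.2 -21.2  59.6] [ 3.1398e+00 -8.0000e-04 -4.3400e-02] F [-1.2 -5.1  7.9] T [-0.75  0.56  0.04] op 0.381
(array([648. , -18.9]), array([108.6,  57.3]), 75.5) [-76.7120628  -71.3531001  -10.58803759  32.59878391  34.51574553]
```

The drag climbed from 2 N to 9 N over about 10 mm, so the wagon is jammed. I'll release it, rise, and check that it stays.

>>> carry_out(targets=[{"delta_pos": [0,-0.0015,0],"twist": [0,0,0],"grip": 0.6},{"delta_pos": [0,-0.0015,0],"twist": [0,0,0],"grip": 0.6},{"delta_pos": [0,-0.0015,0],"twist": [0,0,0],"grip": 0.6}])

```text
clock: 9.48
eef_pos: [651.2, -20.6, 59.6]
tcp_rot: [3.14, -0.001, -0.043]
contact_force: [-1.8, -6.7, 8.3]
opening: 0.38
```

>>> carry_out(targets=[{"delta_pos": [0,0,0],"twist": [0,0,0],"grip": -0.4},{"delta_pos": [0,0,0],"twist": [0,0,0],"grip": -0.4},{"delta_pos": [0,0,0],"twist": [0,0,0],"grip": -0.4},{"delta_pos": [0,0,-0.02],"twist": [0,0,0],"grip": -0.4},{"delta_pos": [0,0,-0.06],"twist": [0,0,0],"grip": -0.4}])

```text
clock: 9.9
eef_pos: [648.7, -18.9, 92.5]
tcp_rot: [-3.142, 0.006, -0.044]
contact_force: [0.4, -0.4, 0.1]
opening: 0.699
```

>>> carry_out(targets=[{"delta_pos": [0,0,-0.05],"twist": [0,0,0],"grip": -0.4},{"delta_pos": [0,0,-0.1],"twist": [0,0,0],"grip": -0.4},{"delta_pos": [0,0,-0.15],"twist": [0,0,0],"grip": -0.4},{"delta_pos": [0,0,-0.18],"twist": [0,0,0],"grip": -0.4},{"delta_pos": [0,0,-0.18],"twist": [0,0,0],"grip": -0.4}])

```text
clock: 10.32
eef_pos: [653.4, -19.1, 208.4]
tcp_rot: [-3.141, -0.008, -0.044]
contact_force: [0.6, 0.1, 0.8]
opening: 0.701
```

Run:
```python
from h import *
for i in range(3): viewer.grab_frame("wrist")
st()
im,d,W=wlook("w3");st()
def f(W,d,z0=86,z1=102):
    P=W[(d>0)&(W[...,0]>610)&(W[...,0]<680)&(W[...,1]>-140)&(W[...,1]<90)&(W[...,2]>z0)&(W[...,2]<z1)];return rect(P)
print("wrist",f(W,d),f(W,d,54))
for c in("side","top"):
    i2,d2=viewer.grab_frame(c);print(c,f(cloud(c,d2),d2),f(cloud(c,d2),d2,54))
plan([478.3,-59.5,180],.148)
```

```text
t 10.47 [650.5 -19.1 202.4] [-3.1415e+00  3.0000e-04 -4.3800e-02] F [ 0.3 -0.4  0.5] T [-0.02 -0.03 -0.01] op 0.7
t 10.52 [650.  -19.1 201.5] [-3.1415e+00  1.8000e-03 -4.3800e-02] F [ 0.5 -0.6  0.4] T [ 0.01 -0.    0.01] op 0.699
wrist (array([649. , -22.4]), array([109.3,  33.5]), 87.84) (array([649.2, -17.4]), array([119.3,  33.5]), 87.84)
side (array([648.6, -21.6]), array([113.5,  32.4]), 87.69) (array([648.8, -17.5]), array([121.7,  32.4]), 87.69)
top (array([649.7, -19.9]), array([108.8,  33.3]), 87.77) (array([649.7, -18.8]), array([127.7,  33.3]), 87.77)
 t 10.62 dpos [-0.2828, 0.0797, 0.0358] twist [-0.0002, 0.0016, -0.1222]
```

View pics/w3.png

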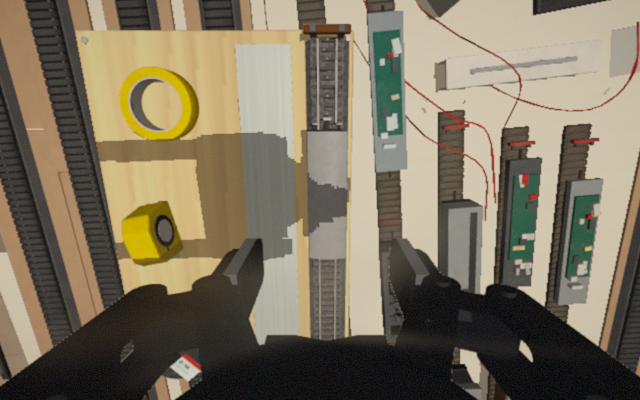

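The wagon stays jammed: its roof is at world y ≈ -21 and its leading end at y ≈ 43.5. The wrist view shows it on the track at (326, 195), the tape measure upright at (152, 233), and the tape roll untouched. Next is the tape.

>>> carry_out(targets=[{"delta_pos": [-0.06,0.018,0.01],"twist": [0,0,-0.06],"grip": -0.4},{"delta_pos": [-0.13,0.037,0.03],"twist": [0,0,-0.122],"grip": -0.4},{"delta_pos": [-0.2,0.057,0.05],"twist": [0,0,-0.122],"grip": -0.4},{"delta_pos": [-0.26,0.073,0.07],"twist": [0,0,-0.122],"grip": -0.4},{"delta_pos": [-0.282,0.079,0.085],"twist": [0,0,-0.122],"grip": -0.4}])

```text
clock: 11.03
eef_pos: [473.8, -59.4, 149.4]
tcp_rot: [-3.14, 0.006, 0.148]
contact_force: [-0.6, 0.1, 0.9]
opening: 0.696
```

>>> carry_out(targets=[{"delta_pos": [0,0,0],"twist": [0,0,0],"grip": -0.4},{"delta_pos": [0,0,0],"twist": [0,0,0],"grip": -0.4},{"delta_pos": [0,0,0],"twist": [0,0,0],"grip": -0.4},{"delta_pos": [0,0,0],"twist": [0,0,0],"grip": -0.4}])

```text
clock: 11.37
eef_pos: [481.3, -59.1, 151.8]
tcp_rot: [3.141, -0.001, 0.148]
contact_force: [0.6, 0.4, -0.2]
opening: 0.702
```

Run:
```python
from h import *
st()
im,d,W=wlook("w4");st()
for o in models.cut_out("tape_mid","wrist")[:1]:
    P=W[o["pixels"]&(d>0)];print(o["confidence"],o["position"])
    for z in (42,60,76): print(z,rect(P[P[:,2]>z]))
# strip: grey pixels at board height
hsv=cv2.cvtColor(im,cv2.COLOR_RGB2HSV)
m=(d>0)&(hsv[...,1]<50)&(hsv[...,2]>90)&(abs(W[...,2]-34)<5)&(W[...,0]>540)&(W[...,0]<625)&(abs(W[...,1]+50)<120)
print("strip",m.sum(),rect(W[m]))
plan([478.3,-60,46],.148)
```

```text
t 11.37 [481.3 -59.1 151.8] [ 3.1413e+00 -1.3000e-03  1.4790e-01] F [ 0.6  0.4 -0.2] T [ 0.02 -0.01 -0.01] op 0.702
t 11.42 [481.2 -59.1 151.8] [ 3.1413e+00 -1.1000e-03  1.4810e-01] F [ 0.5  0.  -0.3] T [ 0.04  0.01 -0.04] op 0.699
0.74 [323.6, 200.4]
42 (array([477.3, -59.5]), array([27.1, 54.8]), 10.86)
60 (array([477.5, -60.6]), array([27.1, 52.5]), 10.86)
76 (array([477.3, -60. ]), array([25.6, 41.4]), 8.78)
strip 13164 (array([590.8, -50. ]), array([242. ,  52.2]), 87.74)
 t 11.47 dpos [-0.0049, 0.0009, 0.1762] twist [0.0001, -0.0006, 0.0001]
```

View pics/w4.png

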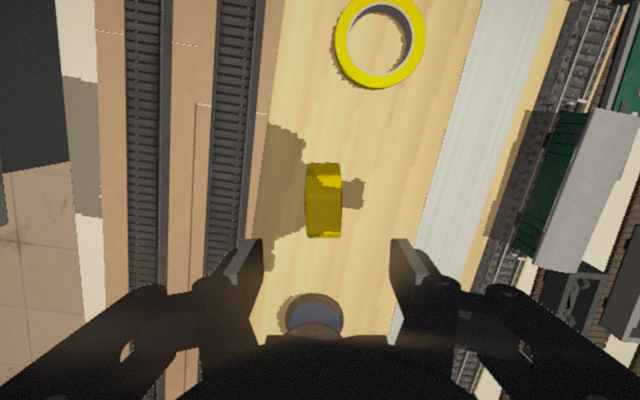

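The tape measure is at (323, 200) with its long side running up the image, centred between the fingers. Descending to grip it.

>>> carry_out(targets=[{"delta_pos": [-0.003,0.001,0.04],"twist": [0,0,0],"grip": -0.4},{"delta_pos": [-0.003,0.001,0.09],"twist": [0,0,0],"grip": -0.4},{"delta_pos": [-0.003,0.001,0.13],"twist": [0,0,0],"grip": -0.4},{"delta_pos": [-0.003,0.001,0.16],"twist": [0,0,0],"grip": -0.4},{"delta_pos": [-0.003,0.001,0.173],"twist": [0,0,0],"grip": -0.4}], newtons=30)

```text
clock: 11.88
eef_pos: [477.4, -59.7, 45.5]
tcp_rot: [-3.141, 0.003, 0.148]
contact_force: [0.2, 0.1, 1.3]
opening: 0.702
```

>>> carry_out(targets=[{"delta_pos": [0,0,0],"twist": [0,0,0],"grip": -0.4},{"delta_pos": [0,0,0],"twist": [0,0,0],"grip": -0.4},{"delta_pos": [0,0,0],"twist": [0,0,0],"grip": -0.1},{"delta_pos": [0,0,0],"twist": [0,0,0],"grip": 0.2},{"delta_pos": [0,0,0],"twist": [0,0,0],"grip": 0.8}])

```text
clock: 12.3
eef_pos: [479.0, -60.1, 48.8]
tcp_rot: [3.141, -0.002, 0.148]
contact_force: [-3.0, 1.0, 8.4]
opening: 0.3
```

>>> carry_out(targets=[{"delta_pos": [0,0,0],"twist": [0,0,0],"grip": 0.8},{"delta_pos": [0,0,0],"twist": [0,0,0],"grip": 0.8},{"delta_pos": [0,0,0],"twist": [0,0,0],"grip": 0.8}])

```text
clock: 12.55
eef_pos: [478.9, -60.1, 48.8]
tcp_rot: [3.141, -0.002, 0.148]
contact_force: [-0.7, -0.2, 5.7]
opening: 0.299
```

Run:
```python
from h import *
st(); plan([594,46,110],1.529)
```

```text
t 12.55 [478.9 -60.1  48.8] [ 3.1411e+00 -2.0000e-03  1.4760e-01] F [-0.7 -0.2  5.7] T [ 0.05  0.14 -0.02] op 0.299
 t 12.55 dpos [0.2159, -0.1467, -0.1017] twist [0.0012, -0.0008, -0.8794]
```

>>> carry_out(targets=[{"delta_pos": [0,0,-0.02],"twist": [0,0,0],"grip": 0.8},{"delta_pos": [0,0,-0.06],"twist": [0,0,0],"grip": 0.8},{"delta_pos": [0.02,-0.015,-0.1],"twist": [0,0,-0.05],"grip": 0.8},{"delta_pos": [0.05,-0.035,-0.12],"twist": [0,0,-0.12],"grip": 0.8},{"delta_pos": [0.09,-0.06,-0.12],"twist": [0,0,-0.2],"grip": 0.8}])

```text
clock: 12.97
eef_pos: [527.6, -16.6, 123.2]
tcp_rot: [3.139, -0.004, 0.465]
contact_force: [0.9, -0.6, -1.6]
opening: 0.304
```

Run:
```python
from h import *
st(); plan([594,46,110],1.529)
```

```text
t 12.97 [527.6 -16.6 123.2] [ 3.1393 -0.0038  0.4649] F [ 0.9 -0.6 -1.6] T [-0.01 -0.01  0.01] op 0.304
 t 12.97 dpos [0.1457, -0.0438, 0.0224] twist [0.0026, -0.0014, -0.6774]
```

>>> carry_out(targets=[{"delta_pos": [0.03,-0.009,0],"twist": [0,0,-0.075],"grip": 0.8},{"delta_pos": [0.06,-0.018,0],"twist": [0,0,-0.15],"grip": 0.8},{"delta_pos": [0.09,-0.027,0],"twist": [0,0,-0.225],"grip": 0.8},{"delta_pos": [0.12,-0.036,0.01],"twist": [0,0,-0.3],"grip": 0.8},{"delta_pos": [0.14,-0.043,0.02],"twist": [0,0,-0.375],"grip": 0.8}])

```text
clock: 13.38
eef_pos: [591.7, 45.2, 108.5]
tcp_rot: [3.14, -0.001, 1.056]
contact_force: [-0.7, 0.3, -0.6]
opening: 0.295
```

>>> carry_out(targets=[{"delta_pos": [0,0,0],"twist": [0,0,-0.075],"grip": 0.8},{"delta_pos": [0,0,0],"twist": [0,0,-0.15],"grip": 0.8},{"delta_pos": [0,0,0],"twist": [0,0,-0.225],"grip": 0.8},{"delta_pos": [0,0,0],"twist": [0,0,-0.28],"grip": 0.8},{"delta_pos": [0,0,0],"twist": [0,0,-0.303],"grip": 0.8}])

```text
clock: 13.8
eef_pos: [589.9, 44.1, 108.1]
tcp_rot: [3.141, 0.0, 1.531]
contact_force: [1.1, 0.9, -0.5]
opening: 0.299
```

>>> carry_out(targets=[{"delta_pos": [0,0,0],"twist": [0,0,0],"grip": 0.8},{"delta_pos": [0,0,0],"twist": [0,0,0],"grip": 0.8},{"delta_pos": [0,0,0],"twist": [0,0,0],"grip": 0.8},{"delta_pos": [0,0,0],"twist": [0,0,0],"grip": 0.8},{"delta_pos": [0,0,0],"twist": [0,0,0],"grip": 0.8}])

```text
clock: 14.22
eef_pos: [589.9, 44.0, 107.7]
tcp_rot: [3.142, 0.0, 1.526]
contact_force: [0.0, -0.4, -1.5]
opening: 0.297
```

Run:
```python
from h import *
viewer.grab_frame("wrist");st()
im,d,W=wlook("w5");st()
for cam in ("wrist","top","side"):
    if cam!="wrist": i2,d2=viewer.grab_frame(cam);save(cam+"5",i2);W,d=cloud(cam,d2),d2
    for q in ("tape_mid",):
        for o in models.cut_out(q,cam)[:1]:
            P=W[o["pixels"]&(d>0)];print(cam,round(o["confidence"],2),o["position"],len(P),P.min(0).round(),P.max(0).round(),rect(P[P[:,2]>75]))
plan([594,46,80],1.529)
```

```text
t 14.27 [589.9  44.  107.7] [3.1416 0.     1.5256] F [ 0.4 -0.2 -2. ] T [ 0.03 -0.05 -0.05] op 0.298
t 14.32 [589.9  44.  107.7] [3.1415 0.     1.5258] F [-0.1 -0.2 -1.2] T [ 0.01  0.03 -0.06] op 0.301
wrist 0.78 [328.3, 260.6] 8294 [559.  19.   5.] [703.  66. 142.] (array([584.,  44.]), array([26.1, 48.3]), 87.46)
side 0.84 [304.2, 202.6] 361 [560.  33.  95.] [619.  63. 141.] (array([588.2,  49.7]), array([58.8, 28.7]), 6.46)
 t 14.57 dpos [0.0036, 0.0067, 0.0461] twist [-0.0001, 0.0, -0.0018]
```

View pics/w5.png

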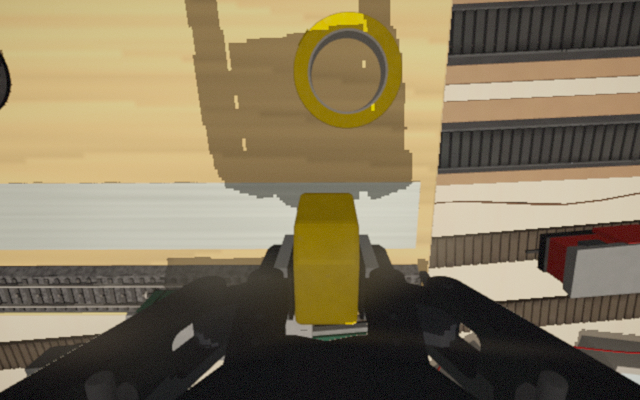

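The tape measure is held upright at (327, 255) over the strip, with its long axis across it. I'll compare its y with the wagon's front camera by camera.

Run:
```python
from h import *
def yel(cam):
    if cam=="wrist": im,d,W=wlook()
    else: im,d=viewer.grab_frame(cam);W=cloud(cam,d)
    h=cv2.cvtColor(im,cv2.COLOR_RGB2HSV)
    m=(d>0)&(h[...,0]>18)&(h[...,0]<35)&(h[...,1]>150)&(W[...,2]>65)&(abs(W[...,0]-590)<45)&(abs(W[...,1]-45)<40)
    P=W[m]
    if len(P)>5: print(cam,len(P),np.percentile(P,[0,3,50,97,100],axis=0).round(1).tolist(),rect(P))
for c in ("side","wrist","top"): yel(c)
st()
```

```text
side 289 [[561.9, 36.8, 96.8], [562.0, 41.3, 98.2], [580.5, 56.5, 117.2], [613.0, 59.1, 139.1], [614.8, 82.0, 158.9]] (array([588. ,  50.5]), array([40. , 54.2]), 57.09)
wrist 8211 [[559.7, 14.7, 96.9], [560.9, 32.5, 107.1], [577.1, 44.4, 137.6], [604.5, 56.2, 140.1], [608.4, 73.1, 203.4]] (array([583.4,  44.6]), array([49.4, 48.8]), 44.03)
top 32 [[556.5, 26.2, 106.9], [560.5, 33.0, 108.3], [562.2, 39.0, 115.0], [566.8, 55.7, 143.5], [568.6, 57.1, 245.4]] (array([564.2,  40.9]), array([31.3, 10.8]), 81.58)
t 14.72 [589.9  44.  107.7] [-3.1415  0.      1.5262] F [-0.2  0.4 -0.9] T [ 0.03  0.01 -0.01] op 0.299
```

>>> carry_out(targets=[{"delta_pos": [0.002,0.0083,0.02],"twist": [0,0,0],"grip": 0.8},{"delta_pos": [0.002,0.0083,0.045],"twist": [0,0,0],"grip": 0.8},{"delta_pos": [0.002,0.0083,0.065],"twist": [0,0,0],"grip": 0.8},{"delta_pos": [0.002,0.0083,0.08],"twist": [0,0,0],"grip": 0.8},{"delta_pos": [0.002,0.0083,0.088],"twist": [0,0,0],"grip": 0.8}])

```text
clock: 15.13
eef_pos: [594.0, 44.9, 52.8]
tcp_rot: [-3.139, 0.0, 1.526]
contact_force: [-0.3, -0.7, -1.6]
opening: 0.297
```

>>> carry_out(targets=[{"delta_pos": [0,0,0.003],"twist": [0,0,0],"grip": 0.8},{"delta_pos": [0,0,0.006],"twist": [0,0,0],"grip": 0.8},{"delta_pos": [0,0,0.008],"twist": [0,0,0],"grip": 0.8},{"delta_pos": [0,0,0.009],"twist": [0,0,0],"grip": 0.8},{"delta_pos": [0,0,0.009],"twist": [0,0,0],"grip": 0.8}])

```text
clock: 15.55
eef_pos: [595.2, 45.0, 49.8]
tcp_rot: [3.141, -0.0, 1.526]
contact_force: [-0.2, 0.6, -1.0]
opening: 0.3
```

Run:
```python
from h import *
viewer.grab_frame("wrist");st()
im,d=viewer.grab_frame("side");W=cloud("side",d);save("side6",cv2.resize(im[120:270,220:420],(800,600),interpolation=cv2.INTER_CUBIC))
h=cv2.cvtColor(im,cv2.COLOR_RGB2HSV)
m=(d>0)&(h[...,0]>18)&(h[...,0]<35)&(h[...,1]>150)&(W[...,2]>42)&(abs(W[...,0]-594)<45)&(abs(W[...,1]-45)<22)
P=W[m];print(len(P),np.percentile(P,[0,3,50,97,100],axis=0).round(1).tolist())
P=W[(d>0)&(W[...,0]>615)&(W[...,0]<685)&(W[...,1]>-140)&(W[...,1]<90)&(W[...,2]>54)&(W[...,2]<97)];print("wagon",np.percentile(P[:,1],[97,99,99.8]))
st()
```

```text
t 15.6 [595.2  45.   49.9] [ 3.1410e+00 -1.0000e-04  1.5262e+00] F [ 0.  -0.6 -0.7] T [0.   0.02 0.  ] op 0.296
253 [[565.0, 33.4, 42.0], [566.6, 40.2, 42.4], [580.6, 57.2, 62.1], [617.4, 60.7, 81.7], [618.9, 64.5, 97.9]]
wagon [49.87805118 56.8913681  57.90179697]
t 15.65 [595.2  45.   49.9] [ 3.1409 -0.      1.5262] F [-0.9 -0.2 -1.4] T [ 0.05 -0.03 -0.01] op 0.298
```

View pics/side6.png

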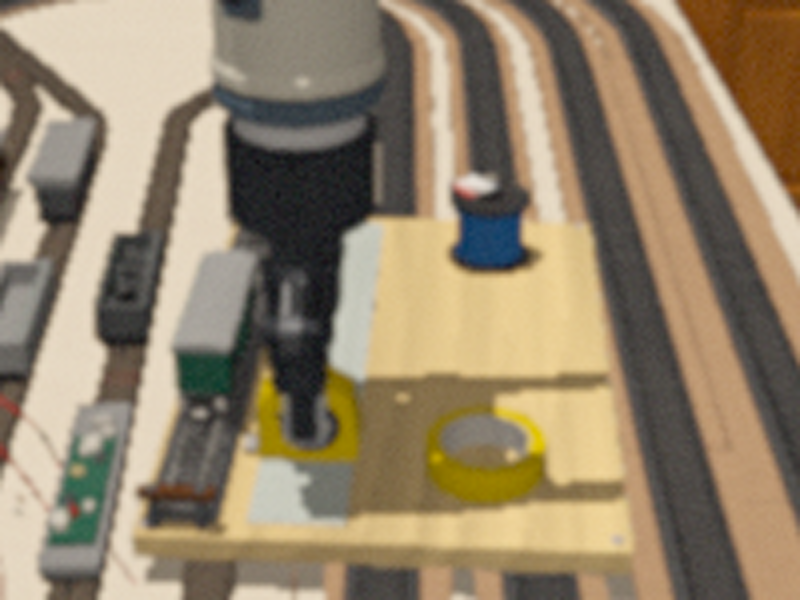

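>>> carry_out(targets=[{"delta_pos": [0,0,0.001],"twist": [0,0,0],"grip": 0.8},{"delta_pos": [0,0,0.002],"twist": [0,0,0],"grip": 0.8},{"delta_pos": [0,0,0.002],"twist": [0,0,0],"grip": 0.8},{"delta_pos": [0,0,0.002],"twist": [0,0,0],"grip": 0.8}], newtons=20)

```text
clock: 15.98
eef_pos: [595.2, 45.0, 48.8]
tcp_rot: [3.141, -0.0, 1.526]
contact_force: [-1.8, -0.1, 5.8]
opening: 0.299
```

Run:
```python
from h import *
st()
```

```text
t 15.98 [595.2  45.   48.8] [ 3.1411e+00 -1.0000e-04  1.5262e+00] F [-1.8 -0.1  5.8] T [0.06 0.28 0.  ] op 0.299
```

>>> carry_out(targets=[{"delta_pos": [0,0,0],"twist": [0,0,0],"grip": 0.3},{"delta_pos": [0,0,0],"twist": [0,0,0],"grip": 0.1},{"delta_pos": [0,0,0],"twist": [0,0,0],"grip": -0.2},{"delta_pos": [0,0,0],"twist": [0,0,0],"grip": -0.2},{"delta_pos": [0,0,-0.01],"twist": [0,0,0],"grip": -0.2}])

```text
clock: 16.4
eef_pos: [594.2, 44.9, 53.4]
tcp_rot: [-3.14, 0.0, 1.526]
contact_force: [0.2, -0.7, 0.2]
opening: 0.598
```

>>> carry_out(targets=[{"delta_pos": [0,0,-0.03],"twist": [0,0,0],"grip": -0.2},{"delta_pos": [0,0,-0.07],"twist": [0,0,0],"grip": -0.2},{"delta_pos": [0,0,-0.12],"twist": [0,0,0],"grip": -0.2},{"delta_pos": [0,0,-0.17],"twist": [0,0,0],"grip": -0.2},{"delta_pos": [0,0,-0.2],"twist": [0,0,0],"grip": -0.2}])

```text
clock: 16.82
eef_pos: [596.0, 45.1, 177.8]
tcp_rot: [3.138, -0.0, 1.526]
contact_force: [0.2, 0.7, 0.2]
opening: 0.599
```

>>> carry_out(targets=[{"delta_pos": [0,0,0],"twist": [0,0,0.07],"grip": -0.2},{"delta_pos": [0,0,0],"twist": [0,0,0.14],"grip": -0.2},{"delta_pos": [0,0,0],"twist": [0,0,0.21],"grip": -0.2},{"delta_pos": [0,0,0],"twist": [0,0,0.28],"grip": -0.2},{"delta_pos": [0,0,0],"twist": [0,0,0.35],"grip": -0.2}])

```text
clock: 17.23
eef_pos: [594.9, 45.0, 174.8]
tcp_rot: [3.141, -0.0, 0.971]
contact_force: [-0.7, -0.4, -1.2]
opening: 0.603
```

>>> carry_out(targets=[{"delta_pos": [0,0,0],"twist": [0,0,0.07],"grip": -0.2},{"delta_pos": [0,0,0],"twist": [0,0,0.14],"grip": -0.2},{"delta_pos": [0,0,0],"twist": [0,0,0.21],"grip": -0.3},{"delta_pos": [0,0,0],"twist": [0,0,0.28],"grip": -0.4},{"delta_pos": [0,0,0],"twist": [0,0,0.35],"grip": -0.4}])

```text
clock: 17.65
eef_pos: [594.9, 45.0, 174.7]
tcp_rot: [3.142, -0.0, 0.421]
contact_force: [-0.1, 0.0, 0.1]
opening: 0.698
```

Run:
```python
from h import *
viewer.grab_frame("side");st()
for cam in ("side","top"):
    im,d=viewer.grab_frame(cam);W=cloud(cam,d)
    h=cv2.cvtColor(im,cv2.COLOR_RGB2HSV)
    m=(d>0)&(h[...,0]>18)&(h[...,0]<35)&(h[...,1]>150)&(W[...,2]>42)&(W[...,2]<90)&(abs(W[...,0]-594)<45)&(abs(W[...,1]-45)<30)
    P=W[m]
    if len(P)>9: print(cam,"tape",len(P),np.percentile(P,[1,50,99],axis=0).round(1).tolist(),rect(P),"top",rect(P[P[:,2]>P[:,2].max()-8]))
    P=W[(d>0)&(W[...,0]>625)&(W[...,0]<675)&(W[...,1]>-140)&(W[...,1]<70)&(W[...,2]>86)&(W[...,2]<97)]
    if len(P)>9: print(cam,"roof",rect(P))
plan([650.7,-19,140],-.043)
```

```text
t 17.7 [594.9  45.  174.7] [ 3.1415e+00 -2.0000e-04  4.1340e-01] F [-0.1 -0.3 -0.7] T [-0.    0.02  0.02] op 0.7
side tape 374 [[566.6, 37.0, 42.4], [593.5, 56.6, 72.4], [618.4, 61.0, 82.9]] (array([592. ,  48.8]), array([25.7, 53.6]), 87.59) top (array([592.3,  48.1]), array([24. , 43.4]), 86.87)
side roof (array([648.8, -21. ]), array([112.6,  32.5]), 87.47)
top roof (array([648.9, -43.4]), array([61.7, 32.9]), 89.12)
 t 17.8 dpos [0.0401, 0.1357, 0.0577] twist [0.0, -0.0001, 0.3008]
```

>>> carry_out(targets=[{"delta_pos": [0.01,0.03,0],"twist": [0,0,0.07],"grip": -0.4},{"delta_pos": [0.022,0.075,0],"twist": [0,0,0.14],"grip": -0.4},{"delta_pos": [0.034,0.115,0],"twist": [0,0,0.21],"grip": -0.4},{"delta_pos": [0.04,0.1357,0],"twist": [0,0,0.28],"grip": -0.4},{"delta_pos": [0.04,0.1357,0],"twist": [0,0,0.301],"grip": -0.4}])

```text
clock: 18.22
eef_pos: [652.3, -21.4, 174.4]
tcp_rot: [3.141, -0.001, -0.05]
contact_force: [-0.0, -0.4, -0.1]
opening: 0.701
```

>>> carry_out(targets=[{"delta_pos": [0,0,0],"twist": [0,0,0],"grip": -0.4},{"delta_pos": [0,0,0],"twist": [0,0,0],"grip": -0.4},{"delta_pos": [0,0,0],"twist": [0,0,0],"grip": -0.4},{"delta_pos": [0,0,0],"twist": [0,0,0],"grip": -0.4},{"delta_pos": [0,0,0],"twist": [0,0,0],"grip": -0.4}])

```text
clock: 18.63
eef_pos: [650.3, -18.8, 174.4]
tcp_rot: [-3.142, -0.0, -0.044]
contact_force: [-0.8, 0.3, -0.9]
opening: 0.7
```

Run:
```python
from h import *
st()
for cam in ("wrist","top"):
    if cam=="wrist": im,d,W=wlook("w7")
    else: im,d=viewer.grab_frame(cam);W=cloud(cam,d)
    h=cv2.cvtColor(im,cv2.COLOR_RGB2HSV)
    g=(d>0)&(h[...,0]>18)&(h[...,0]<35)&(h[...,1]>130)&(abs(W[...,0]-594)<45)&(abs(W[...,1]-45)<30)
    for z in (42,76):
        P=W[g&(W[...,2]>z)&(W[...,2]<92)]
        if len(P)>9: print(cam,"tape",z,len(P),np.percentile(P,[1,50,99],axis=0).round(1).tolist(),rect(P))
    for z in (52,86):
        P=W[(d>0)&(W[...,0]>625)&(W[...,0]<675)&(W[...,1]>-140)&(W[...,1]<70)&(W[...,2]>z)&(W[...,2]<97)]
        if len(P)>9: print(cam,"wagon",z,rect(P))
    m=(d>0)&(h[...,1]<50)&(h[...,2]>90)&(abs(W[...,2]-34)<5)&(W[...,0]>550)&(W[...,0]<630)&(W[...,1]>60)&(W[...,1]<105)
    print("strip",m.sum(),rect(W[m]) if m.sum()>9 else "")
plan([650.8,-19.5,60],-.043)
```

```text
t 18.63 [650.3 -18.8 174.4] [-3.1416 -0.     -0.0443] F [-0.8  0.3 -0.9] T [-0.03 -0.    0.02] op 0.7
wrist tape 42 2568 [[570.7, 32.0, 46.6], [597.6, 44.9, 79.0], [620.2, 57.7, 81.9]] (array([595.1,  44.8]), array([26.4, 50.8]), 87.55)
wrist tape 76 1891 [[574.4, 32.1, 76.2], [594.6, 44.8, 79.7], [613.4, 57.0, 81.9]] (array([593.1,  44.4]), array([25.1, 42.1]), 87.5)
wrist wagon 52 (array([649.3, -17.4]), array([119.1,  33.5]), 87.54)
wrist wagon 86 (array([649.1, -22.2]), array([109.5,  33.5]), 87.62)
strip 3423 (array([595.6,  82.7]), array([45.5, 50.4]), 88.73)
top tape 42 187 [[589.5, 33.0, 70.1], [603.3, 45.0, 82.5], [617.9, 58.6, 86.7]] (array([603.9,  45.6]), array([25.6, 30.8]), 85.35)
top tape 76 170 [[589.5, 33.8, 76.4], [602.0, 46.3, 82.6], [617.2, 58.6, 86.8]] (array([603.3,  45.9]), array([25.3, 28.8]), 87.48)
top wagon 52 (array([649.6, -18.9]), array([127.3,  32.7]), 87.66)
top wagon 86 (array([649.7, -19.8]), array([108.6,  32.7]), 87.83)
strip 202 (array([607.2,  85.1]), array([38.8, 24.5]), 89.92)
 t 18.73 dpos [0.0006, 0.001, 0.1907] twist [-0.0, -0.0001, -0.0013]
```

View pics/w7.png

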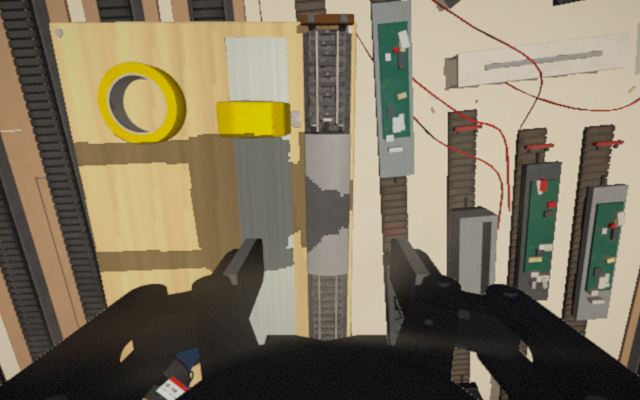

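The tape measure stands at (254, 118), crosswise on the strip and level with the wagon's front end: 44.6 against a target of 44.6 in the wrist camera, and within 1.5 mm in the others. Now I'll draw the wagon back.

>>> carry_out(targets=[{"delta_pos": [0.001,0,0.04],"twist": [0,0,0],"grip": -0.4},{"delta_pos": [0.001,0,0.1],"twist": [0,0,0],"grip": -0.4},{"delta_pos": [0.001,0,0.15],"twist": [0,0,0],"grip": -0.4},{"delta_pos": [0.001,0,0.18],"twist": [0,0,0],"grip": -0.4},{"delta_pos": [0.001,0,0.19],"twist": [0,0,0],"grip": -0.4}], newtons=40)

```text
clock: 19.15
eef_pos: [648.8, -19.0, 56.9]
tcp_rot: [3.142, 0.005, -0.045]
contact_force: [0.3, -0.0, 0.6]
opening: 0.697
```

>>> carry_out(targets=[{"delta_pos": [0,0,0],"twist": [0,0,0],"grip": -0.4},{"delta_pos": [0,0,0],"twist": [0,0,0],"grip": -0.4},{"delta_pos": [0,0,0],"twist": [0,0,0],"grip": -0.4},{"delta_pos": [0,0,0],"twist": [0,0,0],"grip": -0.1},{"delta_pos": [0,0,0],"twist": [0,0,0],"grip": 0.6}])

```text
clock: 19.57
eef_pos: [652.0, -19.3, 61.7]
tcp_rot: [3.142, -0.002, -0.046]
contact_force: [-0.0, -0.6, -1.0]
opening: 0.431
```

>>> carry_out(targets=[{"delta_pos": [0,0,0],"twist": [0,0,0],"grip": 0.6},{"delta_pos": [0,0,0],"twist": [0,0,0],"grip": 0.6},{"delta_pos": [0,0,0],"twist": [0,0,0],"grip": 0.6}])

```text
clock: 19.82
eef_pos: [651.3, -19.3, 61.7]
tcp_rot: [3.142, -0.001, -0.046]
contact_force: [-3.5, 0.7, 8.3]
opening: 0.381
```

>>> carry_out(targets=[{"delta_pos": [0,0.005,0],"twist": [0,0,0],"grip": 0.6},{"delta_pos": [0,0.011,0],"twist": [0,0,0],"grip": 0.6},{"delta_pos": [0,0.018,0],"twist": [0,0,0],"grip": 0.6},{"delta_pos": [0,0.026,0],"twist": [0,0,0],"grip": 0.6},{"delta_pos": [0,0.034,0],"twist": [0,0,0],"grip": 0.6}])

```text
clock: 20.23
eef_pos: [650.5, -39.4, 61.8]
tcp_rot: [-3.141, -0.001, -0.046]
contact_force: [-3.1, 2.3, 7.0]
opening: 0.381
```

>>> carry_out(targets=[{"delta_pos": [0,0.008,0],"twist": [0,0,0],"grip": 0.6},{"delta_pos": [0,0.017,0],"twist": [0,0,0],"grip": 0.6},{"delta_pos": [0,0.025,0],"twist": [0,0,0],"grip": 0.6},{"delta_pos": [0,0.031,0],"twist": [0,0,0],"grip": 0.6},{"delta_pos": [0,0.033,0],"twist": [0,0,0],"grip": 0.6}])

```text
clock: 20.65
eef_pos: [649.7, -59.6, 61.8]
tcp_rot: [-3.141, -0.001, -0.046]
contact_force: [-2.6, 2.6, 7.2]
opening: 0.384
```

>>> carry_out(targets=[{"delta_pos": [0,0,0],"twist": [0,0,0],"grip": 0.6},{"delta_pos": [0,0,0],"twist": [0,0,0],"grip": 0.6}])

```text
clock: 20.82
eef_pos: [649.7, -59.7, 61.8]
tcp_rot: [3.141, -0.001, -0.046]
contact_force: [-3.1, -0.1, 6.9]
opening: 0.379
```

Drawn back 40.4 mm, and the drag is back to about 2.5 N. Releasing and rising clear.

>>> carry_out(targets=[{"delta_pos": [0,0,0],"twist": [0,0,0],"grip": 0},{"delta_pos": [0,0,0],"twist": [0,0,0],"grip": -0.4},{"delta_pos": [0,0,0],"twist": [0,0,0],"grip": -0.4},{"delta_pos": [0,0,0],"twist": [0,0,0],"grip": -0.4},{"delta_pos": [0,0,-0.02],"twist": [0,0,0],"grip": -0.4}])

```text
clock: 21.23
eef_pos: [647.6, -59.2, 70.5]
tcp_rot: [-3.141, 0.004, -0.046]
contact_force: [0.2, -0.2, -0.7]
opening: 0.704
```

>>> carry_out(targets=[{"delta_pos": [0,0,-0.04],"twist": [0,0,0],"grip": -0.4},{"delta_pos": [0,0,-0.09],"twist": [0,0,0],"grip": -0.4},{"delta_pos": [0,0,-0.14],"twist": [0,0,0],"grip": -0.4},{"delta_pos": [0,0,-0.18],"twist": [0,0,0],"grip": -0.4},{"delta_pos": [0,0,-0.2],"twist": [0,0,0],"grip": -0.4}])

```text
clock: 21.65
eef_pos: [650.8, -59.5, 196.8]
tcp_rot: [3.141, -0.005, -0.046]
contact_force: [0.5, -0.3, 0.5]
opening: 0.7
```

>>> carry_out(targets=[{"delta_pos": [0,0,0],"twist": [0,0,0],"grip": -0.4},{"delta_pos": [0,0,0],"twist": [0,0,0],"grip": -0.4},{"delta_pos": [0,0,0],"twist": [0,0,0],"grip": -0.4},{"delta_pos": [0,0,0],"twist": [0,0,0],"grip": -0.4}])

```text
clock: 21.98
eef_pos: [648.1, -59.3, 190.3]
tcp_rot: [-3.141, 0.003, -0.046]
contact_force: [-0.4, 0.7, 0.1]
opening: 0.7
```

Run:
```python
from h import *
st()
for cam in ("wrist","side"):
    if cam=="wrist": im,d,W=wlook("w8")
    else: im,d=viewer.grab_frame(cam);W=cloud(cam,d);save("side8",cv2.resize(im[120:270,220:420],(800,600),interpolation=cv2.INTER_CUBIC))
    h=cv2.cvtColor(im,cv2.COLOR_RGB2HSV)
    P=W[(d>0)&(h[...,0]>18)&(h[...,0]<35)&(h[...,1]>130)&(abs(W[...,0]-594)<45)&(abs(W[...,1]-45)<30)&(W[...,2]>42)&(W[...,2]<92)]
    if len(P)>9: print(cam,"tape",rect(P))
    P=W[(d>0)&(W[...,0]>620)&(W[...,0]<675)&(W[...,1]>-160)&(W[...,1]<70)&(W[...,2]>86)&(W[...,2]<97)]
    if len(P)>9: print(cam,"wagon",rect(P))
    for q in ("tape_roll","spool_blue"):
        for o in models.cut_out(q,cam)[:1]: P=W[o["pixels"]&(d>0)];P=P[P[:,2]>np.percentile(P[:,2],95)-4];print(cam,q,round(o["confidence"],2),rect(P))
```

```text
t 21.98 [648.1 -59.3 190.3] [-3.1414  0.0032 -0.0462] F [-0.4  0.7  0.1] T [-0.02 -0.03  0.  ] op 0.7
wrist tape (array([593.8,  44. ]), array([26.7, 53.2]), 87.75)
wrist wagon (array([647.4, -63. ]), array([109.8,  33.5]), 87.64)
wrist tape_roll 0.86 (array([500. ,  59.9]), array([63.1, 64.8]), 85.61)
wrist spool_blue 0.6 (array([ 548.7, -128.1]), array([199.2,   6.5]), 58.03)
side tape (array([593.1,  47. ]), array([52.7, 29. ]), 1.21)
side wagon (array([647. , -60.6]), array([111. ,  33.3]), 88.08)
side tape_roll 0.62 (array([499.9,  61.9]), array([61.9, 63.2]), 83.7)
side spool_blue 0.68 (array([ 488.3, -180.1]), array([51.9, 50.1]), 85.44)
```

View pics/side8.png

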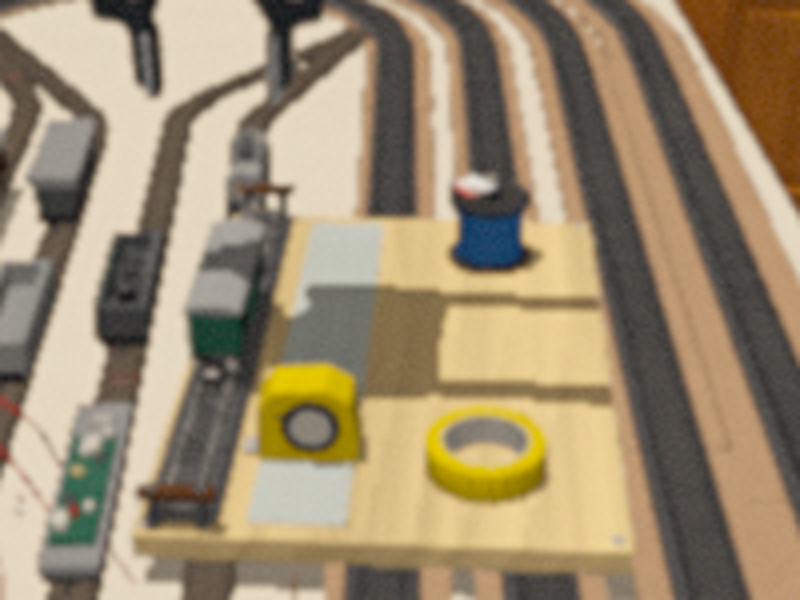

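The side view shows the tape measure standing crosswise on the strip at (310, 412), the wagon drawn back behind it at (228, 290), and the roll (487, 452) and spool (490, 225) where they were. Handing in.

Run:
```python
from h import *
print(r.sign_off())
```

```text
the job is handed in; nothing more can be done
None
```

The job is done and handed in at about 22 s on the robot's clock; no verdict was reported.

- **Jam:** I slid the wagon about 138 mm left. The drag rose from about 2 N to about 9 N over the last 10 mm, and I let go there. The cameras showed it stayed put, both after release and after the tape measure was placed.
- **Mark:** The tape measure stands upright and crosswise on the metal strip. It is within about 1 mm of the strip's middle. Lengthwise it is level with the wagon's front end in the wrist camera. The top camera puts it about 1.3 mm short of that and the side camera about 1.5 mm past, within the calibration error.
- **Draw back:** I drew the wagon back about 40 mm. The drag was about 2.5 N again, so it runs free.
- **Last checks:** In the final side view the tape measure is still standing, and the tape roll and spool are within 1–2 mm of where they started. The gripper was clear above with no contact force. The wrist camera's final spool reading was unusable, so the spool check rests on the side camera alone.

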